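Index the dial and knock the blue-sealed bearing out of its nest

TASK

The bearing with the blue seals is the wrong one and sits flush in its nest in the round dial of the bearing fixture. Turn the dial by its black knob, a whole number of clicks, until that bearing stands over the knock-out rod on the lever's side; push the lever's ball right down so that the rod lifts the bearing out, put the bearing in the yellow bowl, and raise the lever fully again so that the rod drops clear of the dial. Leave the three black-sealed bearings down in their nests, and do not shift the bowl, the low green tin, the red-capped spray can or the two jars.

Things in the scene. Friction and masses are not known exactly. Their poses are not given: they have to be found in the camera images.
- fixture: dark green iron bearing fixture, fixed to the bench; origin on the bench under the dial's axis, z up. Steel dial of radius 92 mm, face at z 126 mm, underside 111 mm; 8 nests on a 65 mm radius, 45 degrees apart (pocket 36.6 mm wide, 11 mm deep, 24 mm through hole). Lever, fork and rod stand on its -y side, a plunger post 118 mm high on the +y side. Base 130 mm wide, y -175 to 117 mm, 12 mm high
- dial (a joint): turn of the dial about the vertical, rad, positive anticlockwise from above, 0 at the start, endless either way. Click stops every 0.785 rad (45 degrees): at each a nest stands exactly over the rod. Between stops it resists with up to 0.2 N m, then snaps on to the next; let go, it centres itself
- knob (a point): on the dial's axis, at the middle of the knob's grip: a black fluted round knob, 42 mm in diameter, z 135 to 163 mm (this point at 149 mm), on a hub of 54 mm; the dial's top face lies at 126 mm
- station (a point): where the knock-out rod comes through: point of the dial's top face (z 126 mm), 65 mm from the axis, straight above the rod. It does not turn with the dial
- rod_head (a point): centre of the flat top of the knock-out rod's head (18 mm across, a 3.5 mm centring nose above it). The rod stands loose in its guide: z 104 mm when down (clear of the dial), about 139 mm with the lever right down. The lever pushes it up; it drops back by its own weight
- lever (a joint): knock-out lever, rad: 0 = ball up, rod down; 0.63 = ball right down against its stop, rod fully raised. The pivot is stiff (0.5 N m, about 4 N at the ball), so the lever stays where it is left
- lever_ball (a point): centre of the black ball, 30 mm in diameter, at the lever's end, 160 mm from the pivot. Lever 0: it stands 143 mm high (0.66 rad above the pivot's level); right down: 50 mm high, 34 mm further out from the dial. The bar to it is 12 mm thick
- lever_pivot (a point): centre of the lever's pivot, 125 mm from the dial's axis on the same line as the station, z 45 mm; the pivot's axis is level and square to that line
- bearing_blue_center (a point): centre (half-way up) of the ball bearing with blue seals: 35 mm outside, 11 mm high, bore 15 mm, about 60 g. At the start in a nest one or two clicks from the station on either side, its top level with the dial's face, so that it cannot be gripped; raised on the rod, its underside stands 13 mm above the face
- bearing_b_center (a point): centre of a bearing with black seals, same size, in a nest
- bearing_c_center (a point): centre of a bearing with black seals, same size, in a nest
- bearing_d_center (a point): centre of a bearing with black seals, same size, in a nest
- yellow_bowl: yellow plastic bowl, loose, 128 mm across the rim, 55 mm high, inside about 64 mm across at the floor (4 mm thick) and 120 mm at the rim; origin at the centre of its underside. It stands on the left or on the right of the fixture
- tin_half: low green food tin, 75 mm across, 58 mm high; origin under its centre; stands on the other side of the fixture
- spray_red: spray can with a red cap, 65 mm across, 199 mm high; origin under its centre
- screw_jar: jar of screws with a red lid, 62 mm across, 94 mm high; origin under its centre
- glass_jar_b: glass storage jar with a red lid, 80 mm across, 141 mm high; origin under its centre
Not all that is in view belongs to the job. Leave any purple look-alike of the glass_jar_b alone. Leave any pink or turquoise look-alike of the spray_red alone.

How it is judged:
On the way, in this order (a step that is already met when the one before it is completed fails the run):
1. the blue-sealed bearing, still down in its nest, stands over the rod (within 4 mm of the station) (horizontal distance between bearing_blue_center and station below 0.004 m and height (world z) of bearing_blue_center below 0.126 m), for 0.3 s.
2. the rod has pushed the bearing up out of its nest: it rests on the rod's head, its underside at least 9 mm above the dial's face (height (world z) of bearing_blue_center above 0.1405 m and height (world z) of rod_head above 0.134 m and distance between bearing_blue_center and rod_head below 0.01 m and horizontal distance between bearing_blue_center and station below 0.007 m), for 0.2 s.
At the end, for the whole second after the job is handed in: Blue-sealed bearing in the upright bowl (within 45 mm of its middle, below 40 mm), bowl moved under 40 mm; lever up (under 0.08 rad), rod head below 108 mm, clear of the dial; the three black-sealed bearings down in their nests; tin, can and jars upright (horizontal distance between bearing_blue_center and yellow_bowl below 0.045 m and height (world z) of bearing_blue_center below 0.04 m and angle between yellow_bowl's own z axis and vertical below 0.12 rad and distance of yellow_bowl from where it was at the start of the episode below 0.04 m and value of joint lever below 0.08 rad and height (world z) of rod_head below 0.108 m and height (world z) of each of bearing_b_center, bearing_c_center, bearing_d_center below 0.125 m and angle between each of tin_half, spray_red, screw_jar, glass_jar_b's own z axis and vertical below 0.2 rad); the robot touches nothing.
It fails at once if a black-sealed bearing is lifted out of its nest (more than 10 mm) (height (world z) of any of bearing_b_center, bearing_c_center, bearing_d_center above 0.1305 m).
It fails at once if the tin, the spray can or a jar is shifted by more than 30 mm or tipped (distance of any of tin_half, spray_red, screw_jar, glass_jar_b from where it was at the start of the episode above 0.03 m or angle between any of tin_half, spray_red, screw_jar, glass_jar_b's own z axis and vertical above 0.35 rad).
It fails at once if the bowl is shifted by more than 50 mm (distance of yellow_bowl from where it was at the start of the episode above 0.05 m).
It fails at once if the bearing falls on to the bench beside the bowl (height (world z) of bearing_blue_center below 0.085 m and horizontal distance between bearing_blue_center and yellow_bowl above 0.08 m).
It also fails if it takes over 72 s, if anything falls off the work surface, if the arm or the gripper's body presses on something with over 40 N, if the wrist force passes 120 N, or if a joint passes its speed limit or range.

ROBOT

A 7-joint arm with a two-finger parallel gripper is mounted at the origin on a cart in front of the work surface, level with it; the furniture and walls round the work are solid. World frame = base frame: x ahead of the robot, y to its left, z up, the work surface at z = 0. Lengths are in m, angles in rad, forces in N, time in s.
With the tool pointing down it reaches from about 0.425 to 0.925 m from the base axis. Payload 6.8 kg.
Tool frame: the origin (TCP) lies midway between the tips of the shut fingers; the grasp point (between the pads) lies 19 mm behind it; z points along the fingers, y is the line along which they close (so a half turn about z gives the same grasp; the last joint's range is limited). The gripper opens to 85 mm and grips with 20 to 120 N. Pads are 22 mm wide; open, the fingers measure 114 mm over their backs; the gripper's body (76 mm by 85 mm) begins 54 mm behind the grasp point. The pads swing forward as they close: fully open they stand 13 mm farther back than shut.
Start: joints at [-0.108, 0.477, 0.022, 1.555, -0.011, 1.109, -0.083], TCP at [0.675, 0, 0.231] pointing down, gripper open.
Joint ranges: [-2.96, 2.96], [-0.34, 2.1], [-1.41, 1.46], [0.24, 2.44], [-1.37, 4.51], [0.17, 1.92], [-2.96, 2.96]. Speed limits (rad/s): [2.39, 2.39, 3.14, 3.14, 3.14, 3.14, 3.14].

INTERFACE

Orientations are given as a unit quaternion [w, x, y, z].
In Python, from station import bot gives the robot as it stands.
- The arm moves only by the tool jog_arm, never from a script. Its argument "rows" is a list of rows, each an object of numbers: "fingers": the finger opening in mm, from 0 to 85.4; "x", "y", "z": the shift along the tool's x, y, z in mm; "ax", "ay", "az": the turn, a rotation vector about the tool's x, y, z in degrees. A call has exactly 8 rows; each row shifts and turns the commanded pose from where the row before left it, along the tool's axes as they then stand; what a row does not reach is not made up. A row lasts 1/10 s, in which the tool goes at most 50 mm and 8.59 degrees, less where a joint would pass 70% of its speed; a pose out of reach is approached as far as the arm can. A call with a gripper value outside its range is refused whole. The fingers move at their own pace and stop on an object; "force" is the grip in N (left out, the last holds). Time passes only in rows, so rows that do not move let the fingers close, or fill a call up. It gives the time, the measured TCP pose, the force, the opening and the grip force at its end, in the units of the state.
- bot.get_obs(): the state, without advancing time (a new reading comes with each control period).
- bot.read_camera(name): name is "scene" or "side" or "wrist"; returns a dict with "pixels" (420x560x3 uint8, red, green, blue), "vertical_fov" (degrees; the focal length in pixels is half the picture's height over the tangent of half this angle, whatever the lens; pixels are square), "cx", "cy" (the principal point, pixels), "world_from_camera" (4x4, takes a point from camera to world coordinates). Camera axes: x right, y down, z forward; pixel columns grow to the right and rows downward; lengths in m; the calibration is good to about 2 mm. A picture is of the moment at which its call begins. There is no depth.
- bot.hand_in(): hands the job in; it is judged then, once.
The state is a dict: "t": time; "q": joint angles; "joint_vel": joint speeds; "joint_torque": joint torques, N m; "eef_pos": TCP position; "tool_rot": TCP orientation; "contact_force": force on the tool from outside, world axes, zero at the start; "torque": the same for the moment, N m; "gripper_width": opening from 0.0 (shut) to 1.0 (fully open); "grasp_force": force on a finger pad.
Only numpy, scipy, OpenCV 4.12 (cv2) and the standard library are available. Lean on these libraries where they do the work, as an engineer would, in place of code of your own. Each camera call takes 0.05 s, during which the arm holds its last target. There are 200 camera calls.

## Working session

There is one attempt and no reset: what is moved stays moved. The work goes in short steps, Python scripts to look and compute and a tool call to move; the robot and the scene stay as the last step left them, time stands still between calls to the robot, and variables do not carry over. Pictures are saved under pics/ and viewed, at most 10 in all, crops included, and the job is handed in when it is done.

Besides the shell and the picture viewer there is one more tool, called after "Emit:" in YAML: its name, and indented under it one key for each argument. jog_arm: Moves the arm, as the interface text tells. Its arguments: {"type":"object","properties":{"rows":{"type":"array","items":{"type":"object","properties":{"fingers":{"type":"number"},"x":{"type":"number"},"y":{"type":"number"},"z":{"type":"number"},"ax":{"type":"number"},"ay":{"type":"number"},"az":{"type":"number"}}}},"force":{"type":"number"}},"required":["rows"]}

```bash
mkdir -p pics
cat > h.py <<'E'
from station import bot
import numpy as np, cv2
def cam(n):
    c=bot.read_camera(n); f=210/np.tan(np.radians(c['vertical_fov'])/2); return c,f
def ray(c,f,u,v,z):
    T=np.array(c['world_from_camera']); d=T[:3,:3]@np.array([(u-c['cx'])/f,(v-c['cy'])/f,1]); o=T[:3,3]
    return o+d*(z-o[2])/d[2]
def proj(c,f,p):
    T=np.array(c['world_from_camera']); q=T[:3,:3].T@(np.array(p)-T[:3,3]); return c['cx']+f*q[0]/q[2],c['cy']+f*q[1]/q[2]
E
python3 - <<'E'
from h import *
ims=[]
for n in("scene","side","wrist"):
    c,f=cam(n); cv2.imwrite(f'pics/{n}0.png',cv2.cvtColor(c['pixels'],cv2.COLOR_RGB2BGR)); 
    print(n,f,np.round(c['world_from_camera'],3).tolist(),c['cx'],c['cy'])
E
```

```text
scene 430.0290188387104 [[0.806, -0.324, 0.496, -0.024], [-0.593, -0.448, 0.67, -0.737], [0.005, -0.833, -0.553, 0.769], [0.0, 0.0, 0.0, 1.0]] 277.2249415609128 209.46629855064316
side 517.509370604049 [[-0.967, 0.135, -0.215, 0.861], [0.253, 0.569, -0.782, 1.192], [0.017, -0.811, -0.585, 1.009], [0.0, 0.0, 0.0, 1.0]] 275.243854361308 210.14935342854028
wrist 336.4810247888297 [[1.0, 0.0, -0.002, 0.674], [-0.0, -0.956, -0.295, 0.074], [-0.002, 0.295, -0.956, 0.374], [0.0, 0.0, 0.0, 1.0]] 285.783405279232 211.2817583018578
```

View pics/scene0.png

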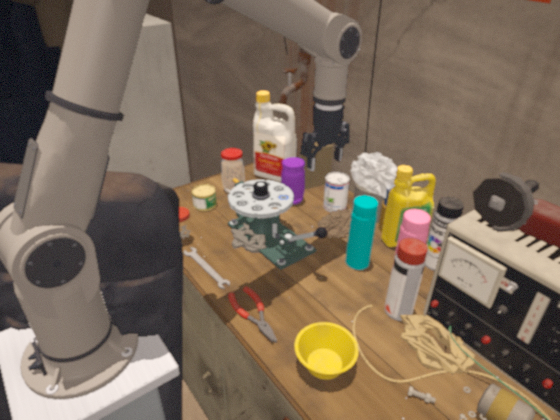

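View pics/wrist0.png

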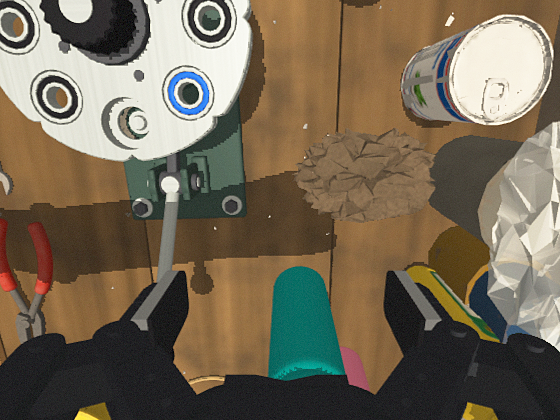

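Run:
```python
from h import *
im=cv2.imread('pics/wrist0.png'); cv2.imwrite('pics/wcrop.png',cv2.resize(im[0:300,0:290],None,fx=2,fy=2,interpolation=cv2.INTER_CUBIC))
c,f=cam('wrist')
for u,v in((188,93),(57,95),(17,27),(210,15)): print(u,v,np.round(ray(c,f,u,v,.126),4))
```

```text
188 93 [0.6058 0.084  0.126 ]
57 95 [0.5143 0.0827 0.126 ]
17 27 [0.4964 0.1252 0.126 ]
210 15 [0.6243 0.1321 0.126 ]
```

View pics/wcrop.png

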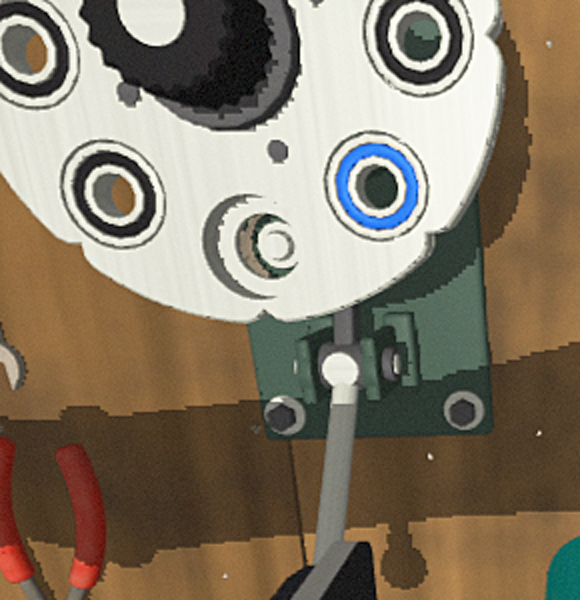

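View pics/side0.png

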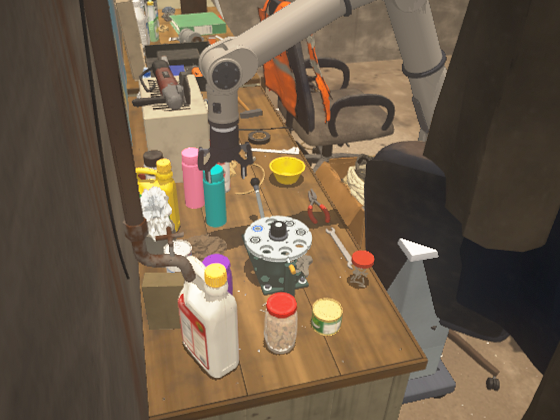

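Run:
```python
from h import *
from scipy.optimize import least_squares
c,f=cam('wrist')
P=np.array([ray(c,f,u,v,.126)[:2] for u,v in((187.5,93),(56.5,97),(12,23),(209,19))])
st=ray(c,f,138.5,121,.1075)
# station nest angle a0; blue +45, black1 -45, black2 -90, black3 +90
k=np.radians([45,-45,-90,90])
F=lambda p:(p[:2]+.065*np.c_[np.cos(p[2]+k),np.sin(p[2]+k)]-P).ravel()
r=least_squares(F,[.56,.13,-1.57]);print(r.x,np.degrees(r.x[2]),np.round(r.fun*1e3,1),'rod nose',st)
p=r.x;d=np.array([np.cos(p[2]),np.sin(p[2])])
ball=np.r_[p[:2]+d*(.125+.16*np.cos(.66)),.143]; pts={'station':np.r_[p[:2]+d*.065,.126],'knobtop':np.r_[p[:2],.163],'ball':ball,'pivot':np.r_[p[:2]+d*.125,.045]}
for n in('scene','side','wrist'):
    c,f=cam(n)
    for k,v in pts.items(): print(n,k,np.round(v,3),np.round(proj(c,f,v)))
c,f=cam('scene')
print('bowl',ray(c,f,326.5,351,.055),'ball scene',ray(c,f,321,233,.143),'spray',ray(c,f,362,203,.19),ray(c,f,359,265,0),ray(c,f,401,313,0))
c,f=cam('side');print('bowl',ray(c,f,287,168,.055),'ball',ray(c,f,257,183,.143),'tealtop',ray(c,f,214,172,.19))
im=[]
for n,(x,y,w,h) in(('scene',(220,170,150,220)),('side',(160,140,180,180))):
    cc=cv2.imread(f'pics/{n}0.png')[y:y+h,x:x+w]; s=600/h; im.append(cv2.resize(cc,(380,580),interpolation=cv2.INTER_CUBIC) if 0 else cv2.resize(cc,None,fx=390/w,fy=390/w,interpolation=cv2.INTER_CUBIC))
H=max(i.shape[0] for i in im); cv2.imwrite('pics/c2.png',np.hstack([cv2.copyMakeBorder(i,0,H-i.shape[0],0,0,0) for i in im]))
```

```text
[ 0.55867492  0.12869166 -1.54965508] -88.78869572094331 [ 0.1 -0.3 -0.1  0.3 -0.1 -0.2  0.1  0.2] rod nose [0.56112433 0.06452677 0.1075    ]
scene station [0.56  0.064 0.126] [275. 205.]
scene knobtop [0.559 0.129 0.163] [261. 184.]
scene ball [ 0.564 -0.123  0.143] [321. 233.]
scene pivot [0.561 0.004 0.045] [288. 239.]
side station [0.56  0.064 0.126] [272. 222.]
side knobtop [0.559 0.129 0.163] [278. 225.]
side ball [ 0.564 -0.123  0.143] [256. 182.]
side pivot [0.561 0.004 0.045] [266. 232.]
wrist station [0.56  0.064 0.126] [126. 123.]
wrist knobtop [0.559 0.129 0.163] [77.  5.]
wrist ball [ 0.564 -0.123  0.143] [153. 356.]
wrist pivot [0.561 0.004 0.045] [173. 182.]
bowl [ 0.3923628  -0.34454881  0.055     ] ball scene [ 0.56310936 -0.12449146  0.143     ] spray [ 0.68497872 -0.13594593  0.19      ] [ 0.68478979 -0.15486522  0.        ] [ 6.41062911e-01 -3.36920202e-01  1.11022302e-16]
bowl [ 0.40426807 -0.32147507  0.055     ] ball [ 0.56076051 -0.11700817  0.143     ] tealtop [ 0.68896424 -0.13465698  0.19      ]
```

View pics/c2.png

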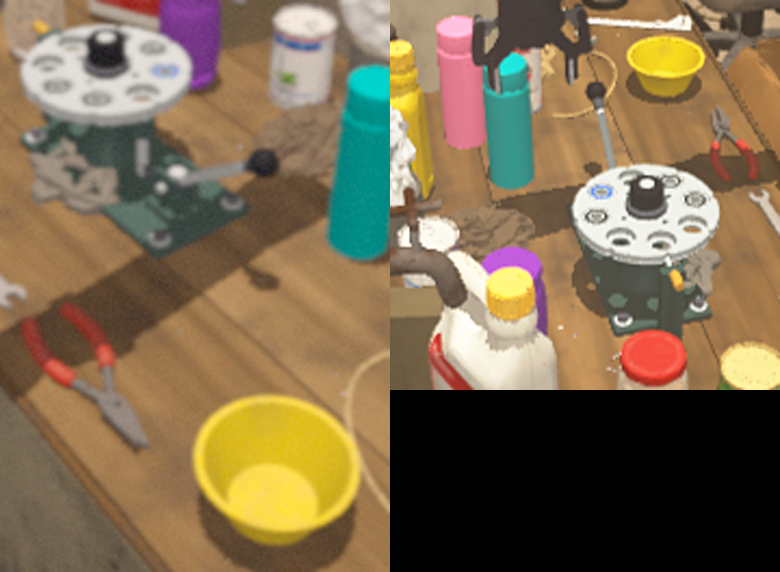

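Run:
```python
from h import *
from scipy.optimize import minimize
o=bot.get_obs(); from scipy.spatial.transform import Rotation as R
print(o['t'],o['eef_pos'],np.round(R.from_quat(o['tool_rot'],scalar_first=True).as_matrix(),3).tolist())
D=[]
for n,box in(('scene',(285,315,80,75)),('side',(262,150,50,45))):
    c,f=cam(n); hsv=cv2.cvtColor(c['pixels'],cv2.COLOR_RGB2HSV); m=np.zeros(hsv.shape[:2],np.uint8)
    x,y,w,h=box; m[y:y+h,x:x+w]=cv2.inRange(hsv,(20,130,60),(34,255,255))[y:y+h,x:x+w]; D.append((c,f,m))
a=np.linspace(0,6.28,60)
def cost(p,ds):
    s=0
    for c,f,m in ds:
        pts=np.array([proj(c,f,(p[0]+r*np.cos(t),p[1]+r*np.sin(t),z)) for r,z in((.064,.055),(.036,0)) for t in a],np.float32)
        g=np.zeros_like(m); cv2.fillConvexPoly(g,cv2.convexHull(np.round(pts*16).astype(np.int32)),255,shift=4)
        s+=1-(g&m).astype(bool).sum()/(g|m).astype(bool).sum()
    return s
for ds in(D,D[:1],D[1:]):
    r=minimize(cost,[.4,-.335],args=(ds,),method='Nelder-Mead',options=dict(initial_simplex=[[.4,-.335],[.415,-.335],[.4,-.32]])); print(r.x,r.fun)
```

```text
0.5 [6.75005404e-01 1.55837191e-05 2.31284018e-01] [[0.0, 1.0, 0.0], [1.0, -0.0, 0.0], [0.0, 0.0, -1.0]]
[ 0.39963508 -0.33652513] 0.08679821470519145
[ 0.39775095 -0.33630649] 0.03795721187025536
[ 0.40050665 -0.33975173] 0.022251308900523514
```

Emit:
jog_arm:
  rows:
    - {"x":21.5,"y":-19.4,"fingers":80}
    - {"x":21.5,"y":-19.4}
    - {"x":21.5,"y":-19.4}
    - {"x":21.5,"y":-19.4}
    - {"x":21.5,"y":-19.4}
    - {"x":21.2,"y":-19.3}
    - {"z":0}
    - {"z":0}

```text
invalid input
```

Emit:
jog_arm:
  rows:
    - {"z":20}
    - {"z":20}
    - {"z":20}
    - {"z":20}
    - {"z":13}
    - {"z":0}
    - {"z":0}
    - {"z":0}

```text
invalid input
```

Emit:
jog_arm:
  force: 50
  rows:
    - {"fingers":30}
    - {"fingers":30}
    - {"fingers":30}
    - {"fingers":30}
    - {"fingers":30}
    - {"fingers":30}
    - {"fingers":30}
    - {"fingers":30}

```text
invalid input
```

Emit:
jog_arm:
  rows:
    - {"x":21.5,"y":-19.4,"z":0,"ax":0,"ay":0,"az":0,"fingers":80}
    - {"x":21.5,"y":-19.4,"z":0,"ax":0,"ay":0,"az":0,"fingers":80}
    - {"x":21.5,"y":-19.4,"z":0,"ax":0,"ay":0,"az":0,"fingers":80}
    - {"x":21.5,"y":-19.4,"z":0,"ax":0,"ay":0,"az":0,"fingers":80}
    - {"x":21.5,"y":-19.4,"z":0,"ax":0,"ay":0,"az":0,"fingers":80}
    - {"x":21.2,"y":-19.3,"z":0,"ax":0,"ay":0,"az":0,"fingers":80}
    - {"x":0,"y":0,"z":0,"ax":0,"ay":0,"az":0,"fingers":80}
    - {"x":0,"y":0,"z":0,"ax":0,"ay":0,"az":0,"fingers":80}

```text
t: 1.4
eef_pos: [0.5587, 0.129, 0.2316]
tool_rot: [0.0, 0.707, 0.708, 0.0]
contact_force: [1.1, -0.3, -0.4]
gripper_width: 0.937
grasp_force: 0.0
```

Works with all fields given.

Emit:
jog_arm:
  rows:
    - {"x":0,"y":0,"z":20,"ax":0,"ay":0,"az":0,"fingers":80}
    - {"x":0,"y":0,"z":20,"ax":0,"ay":0,"az":0,"fingers":80}
    - {"x":0,"y":0,"z":20,"ax":0,"ay":0,"az":0,"fingers":80}
    - {"x":0,"y":0,"z":20,"ax":0,"ay":0,"az":0,"fingers":80}
    - {"x":0,"y":0,"z":13,"ax":0,"ay":0,"az":0,"fingers":80}
    - {"x":0,"y":0,"z":0,"ax":0,"ay":0,"az":0,"fingers":60}
    - {"x":0,"y":0,"z":0,"ax":0,"ay":0,"az":0,"fingers":50}
    - {"x":0,"y":0,"z":0,"ax":0,"ay":0,"az":0,"fingers":46}

```text
t: 2.2
eef_pos: [0.5597, 0.1287, 0.1394]
tool_rot: [0.0, 0.707, 0.707, 0.001]
contact_force: [0.1, 0.0, 0.1]
gripper_width: 0.538
grasp_force: 0.0
```

Emit:
jog_arm:
  force: 60
  rows:
    - {"x":0,"y":0,"z":0,"ax":0,"ay":0,"az":0,"fingers":36}
    - {"x":0,"y":0,"z":0,"ax":0,"ay":0,"az":0,"fingers":30}
    - {"x":0,"y":0,"z":0,"ax":0,"ay":0,"az":0,"fingers":30}
    - {"x":0,"y":0,"z":0,"ax":0,"ay":0,"az":0,"fingers":30}
    - {"x":0,"y":0,"z":0,"ax":0,"ay":0,"az":0,"fingers":30}
    - {"x":0,"y":0,"z":0,"ax":0,"ay":0,"az":0,"fingers":30}
    - {"x":0,"y":0,"z":0,"ax":0,"ay":0,"az":0,"fingers":30}
    - {"x":0,"y":0,"z":0,"ax":0,"ay":0,"az":0,"fingers":30}

```text
t: 3.0
eef_pos: [0.5591, 0.1287, 0.1397]
tool_rot: [0.0, 0.707, 0.707, 0.001]
contact_force: [-3.5, -2.2, 5.2]
gripper_width: 0.467
grasp_force: 60.7
```

Emit:
jog_arm:
  rows:
    - {"x":0,"y":0,"z":0,"ax":0,"ay":0,"az":7.5,"fingers":30}
    - {"x":0,"y":0,"z":0,"ax":0,"ay":0,"az":7.5,"fingers":30}
    - {"x":0,"y":0,"z":0,"ax":0,"ay":0,"az":7.5,"fingers":30}
    - {"x":0,"y":0,"z":0,"ax":0,"ay":0,"az":7.5,"fingers":30}
    - {"x":0,"y":0,"z":0,"ax":0,"ay":0,"az":7.5,"fingers":30}
    - {"x":0,"y":0,"z":0,"ax":0,"ay":0,"az":7.5,"fingers":30}
    - {"x":0,"y":0,"z":0,"ax":0,"ay":0,"az":0,"fingers":30}
    - {"x":0,"y":0,"z":0,"ax":0,"ay":0,"az":0,"fingers":30}

```text
t: 3.8
eef_pos: [0.5588, 0.1289, 0.1397]
tool_rot: [-0.0, 0.924, 0.383, 0.0]
contact_force: [-4.0, -1.0, 6.8]
gripper_width: 0.47
grasp_force: 60.8
```

Emit:
jog_arm:
  rows:
    - {"x":0,"y":0,"z":0,"ax":0,"ay":0,"az":0,"fingers":60}
    - {"x":0,"y":0,"z":0,"ax":0,"ay":0,"az":0,"fingers":80}
    - {"x":0,"y":0,"z":0,"ax":0,"ay":0,"az":0,"fingers":80}
    - {"x":0,"y":0,"z":0,"ax":0,"ay":0,"az":0,"fingers":80}
    - {"x":0,"y":0,"z":-20,"ax":0,"ay":0,"az":0,"fingers":80}
    - {"x":0,"y":0,"z":-30,"ax":0,"ay":0,"az":0,"fingers":80}
    - {"x":0,"y":0,"z":-30,"ax":0,"ay":0,"az":0,"fingers":80}
    - {"x":0,"y":0,"z":-13,"ax":0,"ay":0,"az":0,"fingers":80}

```text
t: 4.6
eef_pos: [0.5601, 0.129, 0.234]
tool_rot: [0.0, 0.924, 0.383, 0.002]
contact_force: [0.4, -0.3, -0.6]
gripper_width: 0.936
grasp_force: 0.0
```

Emit:
jog_arm:
  rows:
    - {"x":0,"y":0,"z":0,"ax":0,"ay":0,"az":-7.5,"fingers":80}
    - {"x":0,"y":0,"z":0,"ax":0,"ay":0,"az":-7.5,"fingers":80}
    - {"x":0,"y":0,"z":0,"ax":0,"ay":0,"az":-7.5,"fingers":80}
    - {"x":0,"y":0,"z":0,"ax":0,"ay":0,"az":-7.5,"fingers":80}
    - {"x":0,"y":0,"z":0,"ax":0,"ay":0,"az":-7.5,"fingers":80}
    - {"x":0,"y":0,"z":0,"ax":0,"ay":0,"az":-7.5,"fingers":80}
    - {"x":0,"y":0,"z":0,"ax":0,"ay":0,"az":0,"fingers":80}
    - {"x":0,"y":0,"z":0,"ax":0,"ay":0,"az":0,"fingers":80}

```text
t: 5.4
eef_pos: [0.5585, 0.1285, 0.2308]
tool_rot: [-0.0, 0.708, 0.706, -0.0]
contact_force: [-0.1, 0.3, -0.1]
gripper_width: 0.937
grasp_force: 0.0
```

Emit:
jog_arm:
  rows:
    - {"x":-36,"y":1,"z":0,"ax":0,"ay":0,"az":0,"fingers":70}
    - {"x":-36,"y":1,"z":0,"ax":0,"ay":0,"az":0,"fingers":70}
    - {"x":-36,"y":1,"z":0,"ax":0,"ay":0,"az":0,"fingers":70}
    - {"x":-36,"y":1,"z":0,"ax":0,"ay":0,"az":0,"fingers":70}
    - {"x":-36,"y":1,"z":0,"ax":0,"ay":0,"az":0,"fingers":70}
    - {"x":-36,"y":0,"z":0,"ax":0,"ay":0,"az":0,"fingers":70}
    - {"x":-36,"y":0,"z":0,"ax":0,"ay":0,"az":0,"fingers":70}
    - {"x":0,"y":0,"z":0,"ax":0,"ay":0,"az":0,"fingers":70}

```text
t: 6.2
eef_pos: [0.5628, -0.13, 0.2313]
tool_rot: [0.001, 0.711, 0.703, -0.001]
contact_force: [0.1, -0.5, -0.4]
gripper_width: 0.819
grasp_force: 0.0
```

Run:
```python
from h import *
o=bot.get_obs();print(o['t'],o['eef_pos'])
for n in('scene','side'):
    c,f=cam(n); hsv=cv2.cvtColor(c['pixels'],cv2.COLOR_RGB2HSV); m=cv2.inRange(hsv,(100,80,60),(125,255,255))
    px=proj(c,f,(.560,.064,.126)); ys,xs=np.nonzero(m); k=np.hypot(xs-px[0],ys-px[1])<35
    print(n,px,xs[k].mean(),ys[k].mean(),k.sum(), ray(c,f,xs[k].mean(),ys[k].mean(),.126))
c,f=cam('wrist');I=cv2.cvtColor(c['pixels'],cv2.COLOR_RGB2BGR);cv2.imwrite('pics/w1.png',I)
c,f=cam('scene');I2=cv2.cvtColor(c['pixels'],cv2.COLOR_RGB2BGR)[150:270,220:380];cv2.imwrite('pics/v5.png',np.hstack([cv2.resize(I,(400,300)),cv2.resize(I2,(400,300))]))
```

```text
6.2 [ 0.56276358 -0.12998746  0.23128375]
scene (np.float64(274.4583188086214), np.float64(205.14144857265006)) nan nan 0 [nan nan nan]
side (np.float64(271.73453166170566), np.float64(221.84073517331535)) 269.8181818181818 221.1818181818182 11 [0.56451551 0.05974565 0.126     ]<stdin>:6: RuntimeWarning: Mean of empty slice.
  ret = ret.dtype.type(ret / rcount)
```

View pics/v5.png

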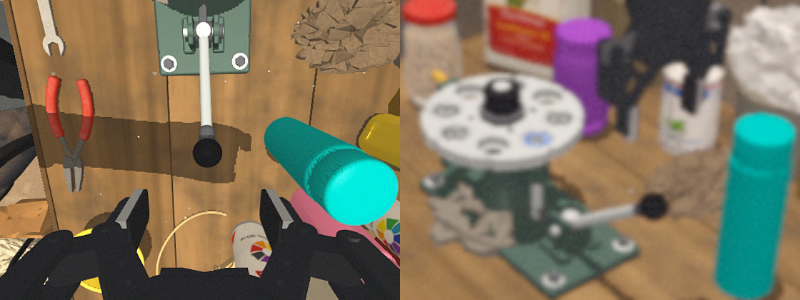

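Emit:
jog_arm:
  rows:
    - {"x":0,"y":0,"z":20,"ax":0,"ay":0,"az":0,"fingers":70}
    - {"x":0,"y":0,"z":20,"ax":0,"ay":0,"az":0,"fingers":70}
    - {"x":0,"y":0,"z":20,"ax":0,"ay":0,"az":0,"fingers":70}
    - {"x":0,"y":0,"z":20,"ax":0,"ay":0,"az":0,"fingers":70}
    - {"x":0,"y":0,"z":20,"ax":0,"ay":0,"az":0,"fingers":70}
    - {"x":0,"y":0,"z":8,"ax":0,"ay":0,"az":0,"fingers":70}
    - {"x":0,"y":0,"z":0,"ax":0,"ay":0,"az":0,"fingers":50}
    - {"x":0,"y":0,"z":0,"ax":0,"ay":0,"az":0,"fingers":40}

```text
t: 7.2
eef_pos: [0.5643, -0.1227, 0.124]
tool_rot: [0.0, 0.707, 0.707, 0.0]
contact_force: [-0.3, -0.5, 0.6]
gripper_width: 0.485
grasp_force: 0.0
```

Emit:
jog_arm:
  force: 40
  rows:
    - {"x":0,"y":0,"z":0,"ax":0,"ay":0,"az":0,"fingers":30}
    - {"x":0,"y":0,"z":0,"ax":0,"ay":0,"az":0,"fingers":20}
    - {"x":0,"y":0,"z":0,"ax":0,"ay":0,"az":0,"fingers":20}
    - {"x":0,"y":0,"z":0,"ax":0,"ay":0,"az":0,"fingers":20}
    - {"x":0,"y":0,"z":0,"ax":0,"ay":0,"az":0,"fingers":20}
    - {"x":0,"y":0,"z":0,"ax":0,"ay":0,"az":0,"fingers":20}
    - {"x":0,"y":0,"z":0,"ax":0,"ay":0,"az":0,"fingers":20}
    - {"x":0,"y":0,"z":0,"ax":0,"ay":0,"az":0,"fingers":20}

```text
t: 8.0
eef_pos: [0.5665, -0.123, 0.1251]
tool_rot: [0.002, 0.707, 0.707, 0.002]
contact_force: [5.1, 0.6, -0.5]
gripper_width: 0.327
grasp_force: 39.4
```

Run:
```python
import numpy as np
a=.66-np.linspace(0,.63,13); y=-.16*np.cos(a)*1e3; z=.16*np.sin(a)*1e3
print(np.round(np.c_[np.diff(y),-np.diff(z)],1).tolist())
```

```text
[[-5.0, 6.8], [-4.6, 7.0], [-4.2, 7.3], [-3.9, 7.5], [-3.5, 7.7], [-3.0, 7.8], [-2.6, 8.0], [-2.2, 8.1], [-1.8, 8.2], [-1.3, 8.3], [-0.9, 8.3], [-0.5, 8.4]]
```

Emit:
jog_arm:
  rows:
    - {"x":-5,"y":0,"z":6.8,"ax":0,"ay":0,"az":0,"fingers":20}
    - {"x":-4.6,"y":0,"z":7,"ax":0,"ay":0,"az":0,"fingers":20}
    - {"x":-4.2,"y":0,"z":7.3,"ax":0,"ay":0,"az":0,"fingers":20}
    - {"x":-3.9,"y":0,"z":7.5,"ax":0,"ay":0,"az":0,"fingers":20}
    - {"x":-3.5,"y":0,"z":7.7,"ax":0,"ay":0,"az":0,"fingers":20}
    - {"x":-3,"y":0,"z":7.8,"ax":0,"ay":0,"az":0,"fingers":20}
    - {"x":-2.6,"y":0,"z":8,"ax":0,"ay":0,"az":0,"fingers":20}
    - {"x":0,"y":0,"z":0,"ax":0,"ay":0,"az":0,"fingers":20}

```text
t: 8.8
eef_pos: [0.5673, -0.1516, 0.0717]
tool_rot: [0.003, 0.707, 0.707, 0.002]
contact_force: [9.6, -3.0, -2.8]
gripper_width: 0.328
grasp_force: 40.6
```

Emit:
jog_arm:
  rows:
    - {"x":-2.2,"y":0,"z":8.1,"ax":0,"ay":0,"az":0,"fingers":20}
    - {"x":-1.8,"y":0,"z":8.2,"ax":0,"ay":0,"az":0,"fingers":20}
    - {"x":-1.3,"y":0,"z":8.3,"ax":0,"ay":0,"az":0,"fingers":20}
    - {"x":-0.9,"y":0,"z":8.3,"ax":0,"ay":0,"az":0,"fingers":20}
    - {"x":-0.5,"y":0,"z":8.4,"ax":0,"ay":0,"az":0,"fingers":20}
    - {"x":0,"y":0,"z":2,"ax":0,"ay":0,"az":0,"fingers":20}
    - {"x":0,"y":0,"z":0,"ax":0,"ay":0,"az":0,"fingers":20}
    - {"x":0,"y":0,"z":0,"ax":0,"ay":0,"az":0,"fingers":20}

```text
t: 9.6
eef_pos: [0.5675, -0.1584, 0.0289]
tool_rot: [0.003, 0.707, 0.707, 0.002]
contact_force: [9.8, -2.7, -2.9]
gripper_width: 0.324
grasp_force: 41.7
```

Run:
```python
from h import *
I=[]
for n,(x,y,w,h) in(('scene',(220,150,160,120)),('side',(200,160,120,90))):
    c,f=cam(n);I.append(cv2.resize(cv2.cvtColor(c['pixels'],cv2.COLOR_RGB2BGR)[y:y+h,x:x+w],(400,300),interpolation=cv2.INTER_CUBIC))
    print(n,proj(c,f,(.560,.064,.1445)))
cv2.imwrite('pics/v6.png',np.hstack(I)); print(bot.get_obs()['t'])
```

```text
scene (np.float64(274.4704336105814), np.float64(199.44590412607616))
side (np.float64(271.8208164851569), np.float64(216.58530103283817))
9.7
```

View pics/v6.png

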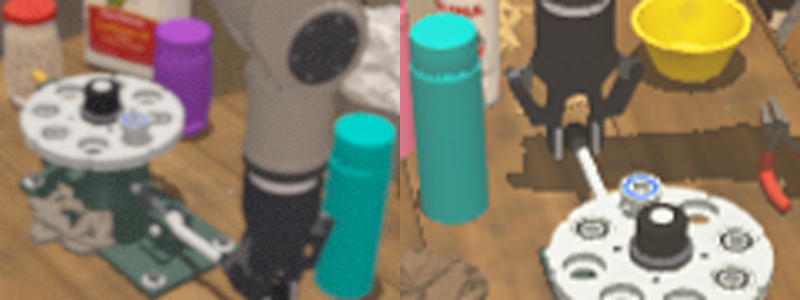

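Emit:
jog_arm:
  rows:
    - {"x":0,"y":0,"z":0,"ax":0,"ay":0,"az":0,"fingers":60}
    - {"x":0,"y":0,"z":0,"ax":0,"ay":0,"az":0,"fingers":70}
    - {"x":0,"y":0,"z":0,"ax":0,"ay":0,"az":0,"fingers":70}
    - {"x":0,"y":0,"z":-20,"ax":0,"ay":0,"az":0,"fingers":70}
    - {"x":0,"y":0,"z":-45,"ax":0,"ay":0,"az":0,"fingers":70}
    - {"x":0,"y":0,"z":-45,"ax":0,"ay":0,"az":0,"fingers":70}
    - {"x":0,"y":0,"z":-45,"ax":0,"ay":0,"az":0,"fingers":70}
    - {"x":0,"y":0,"z":-45,"ax":0,"ay":0,"az":0,"fingers":70}

```text
t: 10.5
eef_pos: [0.5626, -0.1568, 0.2294]
tool_rot: [-0.001, 0.707, 0.707, -0.0]
contact_force: [0.1, -1.0, -0.4]
gripper_width: 0.819
grasp_force: 0.0
```

Emit:
jog_arm:
  rows:
    - {"x":0,"y":0,"z":0,"ax":0,"ay":0,"az":0,"fingers":70}
    - {"x":36,"y":-1,"z":0,"ax":0,"ay":0,"az":0,"fingers":70}
    - {"x":37,"y":-1,"z":0,"ax":0,"ay":0,"az":0,"fingers":70}
    - {"x":37,"y":-1,"z":0,"ax":0,"ay":0,"az":0,"fingers":70}
    - {"x":37,"y":0,"z":0,"ax":0,"ay":0,"az":0,"fingers":70}
    - {"x":37,"y":0,"z":0,"ax":0,"ay":0,"az":0,"fingers":70}
    - {"x":37,"y":0,"z":0,"ax":0,"ay":0,"az":0,"fingers":70}
    - {"x":0,"y":0,"z":0,"ax":0,"ay":0,"az":0,"fingers":70}

```text
t: 11.3
eef_pos: [0.5595, 0.0709, 0.227]
tool_rot: [-0.002, 0.704, 0.71, 0.0]
contact_force: [-0.2, 0.6, 1.1]
gripper_width: 0.824
grasp_force: 0.0
```

Emit:
jog_arm:
  rows:
    - {"x":0,"y":0,"z":0,"ax":0,"ay":0,"az":0,"fingers":70}
    - {"x":0,"y":0,"z":0,"ax":0,"ay":0,"az":0,"fingers":70}
    - {"x":0,"y":0,"z":0,"ax":0,"ay":0,"az":0,"fingers":70}
    - {"x":0,"y":0,"z":0,"ax":0,"ay":0,"az":0,"fingers":70}
    - {"x":0,"y":0,"z":0,"ax":0,"ay":0,"az":0,"fingers":70}
    - {"x":0,"y":0,"z":0,"ax":0,"ay":0,"az":0,"fingers":70}
    - {"x":0,"y":0,"z":0,"ax":0,"ay":0,"az":0,"fingers":70}
    - {"x":0,"y":0,"z":0,"ax":0,"ay":0,"az":0,"fingers":70}

```text
t: 12.1
eef_pos: [0.5607, 0.0642, 0.2279]
tool_rot: [0.0, 0.707, 0.707, 0.0]
contact_force: [0.3, 0.2, 0.0]
gripper_width: 0.818
grasp_force: 0.0
```

Run:
```python
from h import *
print(bot.get_obs()['eef_pos'])
for n in('scene','side'):
    c,f=cam(n); hsv=cv2.cvtColor(c['pixels'],cv2.COLOR_RGB2HSV); m=cv2.inRange(hsv,(100,70,60),(125,255,255))
    ys,xs=np.nonzero(m); px=proj(c,f,(.5605,.064,.150)); k=np.hypot(xs-px[0],ys-px[1])<9
    print(n,np.round(px,1),k.sum(), ray(c,f,xs[k].mean(),ys[k].mean(),.15) if k.any() else 0)
    # lever ball expected down position
    print(proj(c,f,(.567,-.157,.05)))
```

```text
[0.56071654 0.06419279 0.22792244]
scene [274.6 197.7] 1 [0.55012786 0.07578498 0.15      ]
(np.float64(328.44386608223624), np.float64(268.4822775394994))
side [271.7 215. ] 23 [0.56168984 0.06398352 0.15      ]
(np.float64(252.44539772896698), np.float64(200.83927427525722))
```

Emit:
jog_arm:
  rows:
    - {"x":0,"y":0.5,"z":20,"ax":0,"ay":0,"az":0,"fingers":70}
    - {"x":0,"y":0,"z":20,"ax":0,"ay":0,"az":0,"fingers":70}
    - {"x":0,"y":0,"z":20,"ax":0,"ay":0,"az":0,"fingers":70}
    - {"x":0,"y":0,"z":17,"ax":0,"ay":0,"az":0,"fingers":70}
    - {"x":0,"y":0,"z":12,"ax":0,"ay":0,"az":0,"fingers":70}
    - {"x":0,"y":0,"z":7,"ax":0,"ay":0,"az":0,"fingers":70}
    - {"x":0,"y":0,"z":0,"ax":0,"ay":0,"az":0,"fingers":60}
    - {"x":0,"y":0,"z":0,"ax":0,"ay":0,"az":0,"fingers":50}

```text
t: 13.0
eef_pos: [0.5617, 0.0643, 0.1325]
tool_rot: [0.0, 0.707, 0.707, 0.0]
contact_force: [-0.1, 0.9, 0.8]
gripper_width: 0.587
grasp_force: 0.0
```

Emit:
jog_arm:
  force: 40
  rows:
    - {"x":0,"y":0,"z":0,"ax":0,"ay":0,"az":0,"fingers":44}
    - {"x":0,"y":0,"z":0,"ax":0,"ay":0,"az":0,"fingers":40}
    - {"x":0,"y":0,"z":0,"ax":0,"ay":0,"az":0,"fingers":37}
    - {"x":0,"y":0,"z":0,"ax":0,"ay":0,"az":0,"fingers":34}
    - {"x":0,"y":0,"z":0,"ax":0,"ay":0,"az":0,"fingers":30}
    - {"x":0,"y":0,"z":0,"ax":0,"ay":0,"az":0,"fingers":26}
    - {"x":0,"y":0,"z":0,"ax":0,"ay":0,"az":0,"fingers":26}
    - {"x":0,"y":0,"z":0,"ax":0,"ay":0,"az":0,"fingers":26}

```text
t: 13.8
eef_pos: [0.5616, 0.0644, 0.1324]
tool_rot: [0.0, 0.707, 0.707, 0.0]
contact_force: [-1.2, 0.1, 5.1]
gripper_width: 0.388
grasp_force: 39.4
```

Emit:
jog_arm:
  rows:
    - {"x":0,"y":0,"z":-5,"ax":0,"ay":0,"az":0,"fingers":26}
    - {"x":0,"y":0,"z":-10,"ax":0,"ay":0,"az":0,"fingers":26}
    - {"x":0,"y":0,"z":-20,"ax":0,"ay":0,"az":0,"fingers":26}
    - {"x":0,"y":0,"z":-20,"ax":0,"ay":0,"az":0,"fingers":26}
    - {"x":0,"y":0,"z":-20,"ax":0,"ay":0,"az":0,"fingers":26}
    - {"x":0,"y":0,"z":-20,"ax":0,"ay":0,"az":0,"fingers":26}
    - {"x":0,"y":0,"z":-5,"ax":0,"ay":0,"az":0,"fingers":26}
    - {"x":0,"y":0,"z":0,"ax":0,"ay":0,"az":0,"fingers":26}

```text
t: 14.6
eef_pos: [0.5615, 0.0642, 0.2327]
tool_rot: [0.0, 0.707, 0.707, 0.001]
contact_force: [0.3, -0.6, -0.7]
gripper_width: 0.387
grasp_force: 39.8
```

Run:
```python
from h import *
I=[]
for n,(x,y,w,h) in(('wrist',(0,0,560,420)),('side',(200,120,160,120))):
    c,f=cam(n);I.append(cv2.resize(cv2.cvtColor(c['pixels'],cv2.COLOR_RGB2BGR)[y:y+h,x:x+w],(400,300),interpolation=cv2.INTER_CUBIC))
cv2.imwrite('pics/v7.png',np.hstack(I)); print(bot.get_obs()['eef_pos'])
```

```text
[0.56057248 0.06408172 0.23102203]
```

View pics/v7.png

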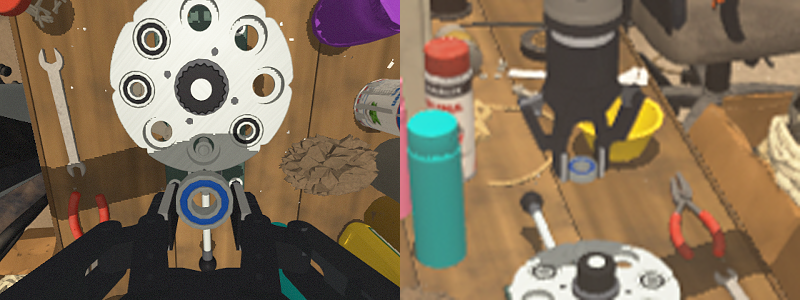

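Emit:
jog_arm:
  rows:
    - {"x":-26,"y":-8,"z":0,"ax":0,"ay":0,"az":0,"fingers":26}
    - {"x":-32,"y":-12,"z":0,"ax":0,"ay":0,"az":0,"fingers":26}
    - {"x":-32,"y":-12,"z":0,"ax":0,"ay":0,"az":0,"fingers":26}
    - {"x":-32,"y":-12,"z":0,"ax":0,"ay":0,"az":0,"fingers":26}
    - {"x":-32,"y":-12,"z":0,"ax":0,"ay":0,"az":0,"fingers":26}
    - {"x":-32,"y":-14,"z":0,"ax":0,"ay":0,"az":0,"fingers":26}
    - {"x":-32,"y":-14,"z":0,"ax":0,"ay":0,"az":0,"fingers":26}
    - {"x":-32,"y":-14,"z":0,"ax":0,"ay":0,"az":0,"fingers":26}

```text
t: 15.5
eef_pos: [0.4617, -0.1868, 0.2307]
tool_rot: [-0.001, 0.707, 0.707, -0.001]
contact_force: [0.8, 0.0, -0.3]
gripper_width: 0.389
grasp_force: 39.8
```

Emit:
jog_arm:
  rows:
    - {"x":-32,"y":-14,"z":0,"ax":0,"ay":0,"az":0,"fingers":26}
    - {"x":-32,"y":-14,"z":0,"ax":0,"ay":0,"az":0,"fingers":26}
    - {"x":-32,"y":-14,"z":0,"ax":0,"ay":0,"az":0,"fingers":26}
    - {"x":-32,"y":-14,"z":0,"ax":0,"ay":0,"az":0,"fingers":26}
    - {"x":-24,"y":-8,"z":0,"ax":0,"ay":0,"az":0,"fingers":26}
    - {"x":0,"y":0,"z":0,"ax":0,"ay":0,"az":0,"fingers":26}
    - {"x":0,"y":0,"z":0,"ax":0,"ay":0,"az":0,"fingers":26}
    - {"x":0,"y":0,"z":0,"ax":0,"ay":0,"az":0,"fingers":26}

```text
t: 16.3
eef_pos: [0.3995, -0.3365, 0.2311]
tool_rot: [-0.001, 0.707, 0.708, 0.0]
contact_force: [0.0, 0.2, -0.9]
gripper_width: 0.395
grasp_force: 39.9
```

Emit:
jog_arm:
  rows:
    - {"x":0,"y":0,"z":20,"ax":0,"ay":0,"az":0,"fingers":26}
    - {"x":0,"y":0,"z":30,"ax":0,"ay":0,"az":0,"fingers":26}
    - {"x":0,"y":0,"z":35,"ax":0,"ay":0,"az":0,"fingers":26}
    - {"x":0,"y":0,"z":35,"ax":0,"ay":0,"az":0,"fingers":26}
    - {"x":0,"y":0,"z":35,"ax":0,"ay":0,"az":0,"fingers":26}
    - {"x":0,"y":0,"z":25,"ax":0,"ay":0,"az":0,"fingers":26}
    - {"x":0,"y":0,"z":15,"ax":0,"ay":0,"az":0,"fingers":26}
    - {"x":0,"y":0,"z":0,"ax":0,"ay":0,"az":0,"fingers":26}

```text
t: 17.1
eef_pos: [0.3985, -0.3354, 0.0347]
tool_rot: [-0.002, 0.706, 0.708, -0.0]
contact_force: [-0.6, 0.0, 0.1]
gripper_width: 0.393
grasp_force: 39.9
```

Emit:
jog_arm:
  rows:
    - {"x":0,"y":0,"z":0,"ax":0,"ay":0,"az":0,"fingers":26}
    - {"x":0,"y":0,"z":0,"ax":0,"ay":0,"az":0,"fingers":48}
    - {"x":0,"y":0,"z":0,"ax":0,"ay":0,"az":0,"fingers":48}
    - {"x":0,"y":0,"z":0,"ax":0,"ay":0,"az":0,"fingers":48}
    - {"x":0,"y":0,"z":0,"ax":0,"ay":0,"az":0,"fingers":48}
    - {"x":0,"y":0,"z":-20,"ax":0,"ay":0,"az":0,"fingers":48}
    - {"x":0,"y":0,"z":-40,"ax":0,"ay":0,"az":0,"fingers":48}
    - {"x":0,"y":0,"z":-40,"ax":0,"ay":0,"az":0,"fingers":48}

```text
t: 17.9
eef_pos: [0.3986, -0.3375, 0.1377]
tool_rot: [-0.001, 0.707, 0.707, -0.0]
contact_force: [0.8, -0.7, 0.9]
gripper_width: 0.565
grasp_force: 0.0
```

Emit:
jog_arm:
  rows:
    - {"x":0,"y":0,"z":-40,"ax":0,"ay":0,"az":0,"fingers":48}
    - {"x":0,"y":0,"z":-40,"ax":0,"ay":0,"az":0,"fingers":48}
    - {"x":0,"y":0,"z":-15,"ax":0,"ay":0,"az":0,"fingers":60}
    - {"x":0,"y":0,"z":0,"ax":0,"ay":0,"az":0,"fingers":70}
    - {"x":0,"y":0,"z":0,"ax":0,"ay":0,"az":0,"fingers":70}
    - {"x":0,"y":0,"z":0,"ax":0,"ay":0,"az":0,"fingers":70}
    - {"x":0,"y":0,"z":0,"ax":0,"ay":0,"az":0,"fingers":70}
    - {"x":0,"y":0,"z":0,"ax":0,"ay":0,"az":0,"fingers":70}

```text
t: 18.7
eef_pos: [0.3987, -0.3375, 0.2309]
tool_rot: [-0.001, 0.707, 0.707, -0.0]
contact_force: [-0.3, 0.1, -0.1]
gripper_width: 0.82
grasp_force: 0.0
```

Run:
```python
from h import *
I=[]
for n,(x,y,w,h) in(('wrist',(0,0,560,420)),('scene',(220,170,280,210))):
    c,f=cam(n);I.append(cv2.resize(cv2.cvtColor(c['pixels'],cv2.COLOR_RGB2BGR)[y:y+h,x:x+w],(400,300),interpolation=cv2.INTER_CUBIC))
    if n=='scene': print(proj(c,f,(.5665,-.157,.05)))
cv2.imwrite('pics/v8.png',np.hstack(I)); print(bot.get_obs()['eef_pos'])
```

```text
(np.float64(328.2951677478913), np.float64(268.5603723190337))
[ 0.39896128 -0.33768812  0.23131418]
```

View pics/v8.png

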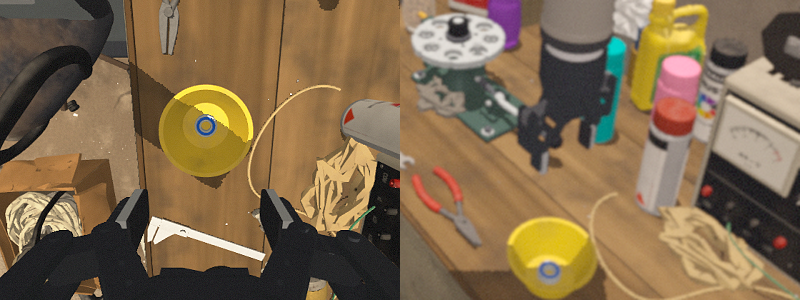

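Emit:
jog_arm:
  rows:
    - {"x":20,"y":18,"z":0,"ax":0,"ay":0,"az":0,"fingers":70}
    - {"x":27,"y":25,"z":0,"ax":0,"ay":0,"az":0,"fingers":70}
    - {"x":27,"y":25,"z":0,"ax":0,"ay":0,"az":0,"fingers":70}
    - {"x":27,"y":25,"z":0,"ax":0,"ay":0,"az":0,"fingers":70}
    - {"x":27,"y":25,"z":0,"ax":0,"ay":0,"az":0,"fingers":70}
    - {"x":27,"y":25,"z":0,"ax":0,"ay":0,"az":0,"fingers":70}
    - {"x":26,"y":25,"z":0,"ax":0,"ay":0,"az":0,"fingers":70}
    - {"x":0,"y":0,"z":0,"ax":0,"ay":0,"az":0,"fingers":70}

```text
t: 19.6
eef_pos: [0.5706, -0.1509, 0.2313]
tool_rot: [-0.0, 0.704, 0.71, 0.001]
contact_force: [-0.7, 0.4, -0.1]
gripper_width: 0.816
grasp_force: 0.0
```

Emit:
jog_arm:
  rows:
    - {"x":0,"y":0,"z":0,"ax":0,"ay":0,"az":0,"fingers":70}
    - {"x":0,"y":0,"z":20,"ax":0,"ay":0,"az":0,"fingers":70}
    - {"x":0,"y":0,"z":35,"ax":0,"ay":0,"az":0,"fingers":70}
    - {"x":0,"y":0,"z":35,"ax":0,"ay":0,"az":0,"fingers":70}
    - {"x":0,"y":0,"z":35,"ax":0,"ay":0,"az":0,"fingers":70}
    - {"x":0,"y":0,"z":35,"ax":0,"ay":0,"az":0,"fingers":70}
    - {"x":0,"y":0,"z":26,"ax":0,"ay":0,"az":0,"fingers":70}
    - {"x":0,"y":0,"z":14,"ax":0,"ay":0,"az":0,"fingers":70}

```text
t: 20.4
eef_pos: [0.5648, -0.1582, 0.0297]
tool_rot: [-0.001, 0.708, 0.706, -0.001]
contact_force: [0.4, 1.2, -0.1]
gripper_width: 0.82
grasp_force: 0.0
```

Emit:
jog_arm:
  force: 40
  rows:
    - {"x":0,"y":0,"z":0,"ax":0,"ay":0,"az":0,"fingers":50}
    - {"x":0,"y":0,"z":0,"ax":0,"ay":0,"az":0,"fingers":40}
    - {"x":0,"y":0,"z":0,"ax":0,"ay":0,"az":0,"fingers":30}
    - {"x":0,"y":0,"z":0,"ax":0,"ay":0,"az":0,"fingers":20}
    - {"x":0,"y":0,"z":0,"ax":0,"ay":0,"az":0,"fingers":20}
    - {"x":0,"y":0,"z":0,"ax":0,"ay":0,"az":0,"fingers":20}
    - {"x":0,"y":0,"z":0,"ax":0,"ay":0,"az":0,"fingers":20}
    - {"x":0,"y":0,"z":0,"ax":0,"ay":0,"az":0,"fingers":20}

```text
t: 21.2
eef_pos: [0.5675, -0.1575, 0.0336]
tool_rot: [0.001, 0.707, 0.707, 0.0]
contact_force: [-2.7, -1.3, 6.0]
gripper_width: 0.329
grasp_force: 39.0
```

Emit:
jog_arm:
  rows:
    - {"x":0.5,"y":0,"z":-8.4,"ax":0,"ay":0,"az":0,"fingers":20}
    - {"x":0.9,"y":0,"z":-8.3,"ax":0,"ay":0,"az":0,"fingers":20}
    - {"x":1.3,"y":0,"z":-8.3,"ax":0,"ay":0,"az":0,"fingers":20}
    - {"x":1.8,"y":0,"z":-8.2,"ax":0,"ay":0,"az":0,"fingers":20}
    - {"x":2.2,"y":0,"z":-8.1,"ax":0,"ay":0,"az":0,"fingers":20}
    - {"x":2.6,"y":0,"z":-8,"ax":0,"ay":0,"az":0,"fingers":20}
    - {"x":3,"y":0,"z":-7.8,"ax":0,"ay":0,"az":0,"fingers":20}
    - {"x":0,"y":0,"z":0,"ax":0,"ay":0,"az":0,"fingers":20}

```text
t: 22.0
eef_pos: [0.5672, -0.1427, 0.0901]
tool_rot: [-0.001, 0.707, 0.708, 0.0]
contact_force: [-1.2, 3.7, 0.4]
gripper_width: 0.322
grasp_force: 40.3
```

Emit:
jog_arm:
  rows:
    - {"x":3.5,"y":0,"z":-7.7,"ax":0,"ay":0,"az":0,"fingers":20}
    - {"x":3.9,"y":0,"z":-7.5,"ax":0,"ay":0,"az":0,"fingers":20}
    - {"x":4.2,"y":0,"z":-7.3,"ax":0,"ay":0,"az":0,"fingers":20}
    - {"x":4.6,"y":0,"z":-7,"ax":0,"ay":0,"az":0,"fingers":20}
    - {"x":5,"y":0,"z":-6.8,"ax":0,"ay":0,"az":0,"fingers":20}
    - {"x":1.5,"y":0,"z":-2,"ax":0,"ay":0,"az":0,"fingers":20}
    - {"x":0,"y":0,"z":0,"ax":0,"ay":0,"az":0,"fingers":20}
    - {"x":0,"y":0,"z":0,"ax":0,"ay":0,"az":0,"fingers":20}

```text
t: 22.8
eef_pos: [0.5666, -0.1216, 0.1275]
tool_rot: [-0.001, 0.707, 0.707, -0.0]
contact_force: [-4.6, 3.2, -1.2]
gripper_width: 0.325
grasp_force: 40.4
```

Emit:
jog_arm:
  rows:
    - {"x":2,"y":0,"z":-3,"ax":0,"ay":0,"az":0,"fingers":20}
    - {"x":0,"y":0,"z":0,"ax":0,"ay":0,"az":0,"fingers":20}
    - {"x":0,"y":0,"z":0,"ax":0,"ay":0,"az":0,"fingers":60}
    - {"x":0,"y":0,"z":0,"ax":0,"ay":0,"az":0,"fingers":70}
    - {"x":0,"y":0,"z":0,"ax":0,"ay":0,"az":0,"fingers":70}
    - {"x":0,"y":0,"z":-20,"ax":0,"ay":0,"az":0,"fingers":70}
    - {"x":0,"y":0,"z":-40,"ax":0,"ay":0,"az":0,"fingers":70}
    - {"x":0,"y":0,"z":-40,"ax":0,"ay":0,"az":0,"fingers":70}

```text
t: 23.6
eef_pos: [0.5673, -0.1202, 0.2316]
tool_rot: [0.0, 0.707, 0.707, -0.0]
contact_force: [1.3, -0.0, -0.3]
gripper_width: 0.817
grasp_force: 0.0
```

Emit:
jog_arm:
  rows:
    - {"x":0,"y":0,"z":0,"ax":0,"ay":0,"az":0,"fingers":70}
    - {"x":0,"y":0,"z":0,"ax":0,"ay":0,"az":0,"fingers":70}
    - {"x":0,"y":0,"z":0,"ax":0,"ay":0,"az":0,"fingers":70}
    - {"x":0,"y":0,"z":0,"ax":0,"ay":0,"az":0,"fingers":70}
    - {"x":0,"y":0,"z":0,"ax":0,"ay":0,"az":0,"fingers":70}
    - {"x":0,"y":0,"z":0,"ax":0,"ay":0,"az":0,"fingers":70}
    - {"x":0,"y":0,"z":0,"ax":0,"ay":0,"az":0,"fingers":70}
    - {"x":0,"y":0,"z":0,"ax":0,"ay":0,"az":0,"fingers":70}

```text
t: 24.4
eef_pos: [0.5672, -0.1198, 0.2301]
tool_rot: [-0.0, 0.707, 0.707, -0.0]
contact_force: [0.1, -0.6, -0.2]
gripper_width: 0.821
grasp_force: 0.0
```

Run:
```python
from h import *
I=[]
for n,(x,y,w,h) in(('side',(200,150,160,120)),('scene',(220,150,160,120))):
    c,f=cam(n);I.append(cv2.resize(cv2.cvtColor(c['pixels'],cv2.COLOR_RGB2BGR)[y:y+h,x:x+w],(400,300),interpolation=cv2.INTER_CUBIC))
    a=.66-.08; print(n,[(np.array(proj(c,f,p))-(x,y))*2.5 for p in((.565,-.123,.143),(.565,.004-.16*np.cos(a),.045+.16*np.sin(a)))])
cv2.imwrite('pics/v9.png',np.hstack(I)); print(bot.get_obs()['eef_pos'])
```

```text
side [array([138.06162215,  80.36207618]), array([136.88262993,  84.45008905])]
scene [array([252.95261202, 206.0804601 ]), array([256.92059871, 217.94323765])]
[ 0.56721655 -0.11978013  0.23025504]
```

View pics/v9.png

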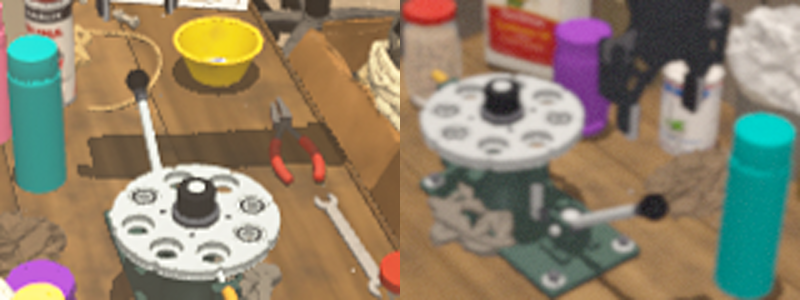

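```bash
python3 -c "
from station import bot
print(bot.hand_in())"
```

```text
the job is handed in; nothing more can be done
None
```

The job is handed in; hand-in returned no verdict. My last pictures showed the blue-sealed bearing flat in the yellow bowl, the lever fully up, no rod head showing above the dial, the three black-sealed bearings still in their nests, and nothing visibly shifted.

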